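# Line up the samples and hold the holder's cover for the screws

## Task

Push the three translucent sample blocks in the metal holder back along their lanes until each is flush against the fence, so they stand in one straight row. Then pick up the black cover plate by its handle and hold it level about a centimetre above the holder's four posts, not touching them, with its four holes lined up over the threaded holes in the posts, so that a colleague can start the screws. Finish while still holding the cover there, and leave the bottle, the rod and the screwdriver alone.

Things in the scene. Friction and masses are not known exactly. Their poses are not given: they have to be found in the camera images.
- holder: aluminium sample holder fixed to the bench on its left or right half, yaw up to 0.4 rad either way. Base 116 (its x) x 172 (y) x 8 mm, origin at the centre of its underside. Three lanes along x, centres at y = +38, 0, -38 mm, floor 8 mm above the bench, 34 mm wide between ribs 4 mm thick, 6 mm high (x -30 to +45 mm), open at the -x end, closed by the fence at the +x end
- fence (a point): middle of the top edge of the fence's inner face, at holder x = +45, y = 0, 22 mm above the bench; the fence runs along holder y, 14 mm high above the base, 8 mm thick, on the side away from the robot
- post_a (a point): centre of the top of the post at holder x = +43, y = +72 mm. There are four steel posts, at x = +-43, y = +-72 mm, 14 mm in diameter, tops 48 mm above the bench, each with a 6 mm threaded hole seen as a dark dot
- post_c (a point): centre of the top of the diagonally opposite post, at holder x = -43, y = -72 mm
- block_left: translucent pale acrylic sample block, 32 (its x) x 30 (y) x 30 high mm, 34 g, origin at the centre of its underside; lies loose in the left lane of the holder (holder y = +38 mm). Flush against the fence its origin is at holder x = +29 mm; it starts 10 to 32 mm short of that and slides easily
- block_mid: translucent pale acrylic sample block, 32 (its x) x 30 (y) x 30 high mm, 34 g, origin at the centre of its underside; lies loose in the middle lane of the holder (holder y = 0). Flush against the fence its origin is at holder x = +29 mm; it starts 10 to 32 mm short of that and slides easily
- block_right: translucent pale acrylic sample block, 32 (its x) x 30 (y) x 30 high mm, 34 g, origin at the centre of its underside; lies loose in the right lane of the holder (holder y = -38 mm). Flush against the fence its origin is at holder x = +29 mm; it starts 10 to 32 mm short of that and slides easily
- cover: loose black plate 110 (its x) x 168 (y) x 4 mm, 0.21 to 0.37 kg, flat on the bench on the half without the holder, yaw up to 0.5 rad either way; origin at the centre of its underside. On top a steel handle: bar 12 mm thick (x), 90 mm long (y), from 30 to 44 mm above the underside, on two feet 12 mm square at y = +-39 mm, free underneath between them
- hole_a (a point): centre, at the underside, of the hole at cover x = +43, y = +72 mm. The four 10 mm through holes, at x = +-43, y = +-72 mm, match the posts; the cover fits equally well turned half round
- hole_c (a point): centre, at the underside, of the diagonally opposite hole at cover x = -43, y = -72 mm
- bottle: white plastic bottle with a red cap, diameter 60 mm, 170 mm tall, standing; origin at the centre of its underside. Leave alone
- rod: translucent pale acrylic cylinder, diameter 44 mm, 70 mm tall, standing; origin at the centre of its underside. Leave alone
- screwdriver: screwdriver lying on the bench; origin under its middle, x axis along the shaft towards the tip. Leave alone
Mind the look-alikes: they are no part of the job. What is shaped like the block_left but red is not meant.

How it is judged:
By the outcome, as a careful person would: the job done as asked, in the order asked, and still so for the second after the job is handed in, while the arm keeps its last pose, push and grip.
It also fails if it takes over 59 s, if anything falls off the work surface, if the arm or the gripper's body presses on something with over 40 N, if the wrist force passes 120 N, or if a joint passes its speed limit or range.

## Robot

A 6-joint arm with a two-finger parallel gripper is mounted at the origin on the work surface. World frame = base frame: x ahead of the robot, y to its left, z up, the work surface at z = 0. Lengths are in m, angles in rad, forces in N, time in s.
With the tool pointing down it reaches from about 0.25 to 0.775 m from the base axis. Payload 4 kg.
Tool frame: the origin (TCP) lies at the very end of the fingers, on their centre line; the grasp point (between the pads) lies 19 mm behind it; z points along the fingers, y is the direction in which the jaws open and shut (so a half turn about z gives the same grasp; the last joint's range is limited). The gripper opens to 94 mm and grips with 3 to 60 N. Pads are 16 mm wide; open, the fingers measure 119 mm over their backs; the gripper's body (75 mm by 177 mm) begins 78 mm behind the grasp point.
Start: joints at [-1.437, 0.087, 1.371, -0, 1.684, -0.103], TCP at [0.129, -0.535, 0.206] pointing down, gripper open.
Joint ranges: [-3.1, 3.1], [-0.76, 2.03], [0.27, 2.55], [-1.08, 4.22], [0.17, 2.65], [-2.57, 2.57]. Speed limits (rad/s): [2.79, 2.79, 3.14, 3.14, 3.14, 3.14].

## Interface

Orientations are given as [roll, pitch, yaw] about the fixed x, y, z axes, in that order (R = Rz(yaw) Ry(pitch) Rx(roll)).
In Python, from bench import robot, snapshot, models gives the robot as it stands.
- The arm moves only by the tool arm_command, never from a script. Its argument "commands" is text: rows parted by semicolons, each of 7 numbers parted by spaces: the shift along the tool's x, y, z in mm, then the turn, a rotation vector about the tool's x, y, z in degrees, then the opening, from 0 (shut) to 1 (fully open). In form: tx ty tz rx ry rz hand; .... A call has 1 to 12 rows; each row shifts and turns the pose as measured when the row begins, along the tool's axes as they then stand; what a row does not reach is not made up. A row lasts 1/8 s, in which the tool goes at most 62.5 mm and 10.7 degrees, less where a joint would pass 70% of its speed; a pose out of reach is approached as far as the arm can. A call is refused whole if a number of a shift passes 62.5 or a number of a turn 10.7, either way. A call with a gripper value outside its range is refused whole. The fingers move at their own pace and stop on an object; the grip force is fixed at half the most. Time passes only in rows, so rows that do not move let the fingers close. It gives the time, the measured TCP pose, the force and the opening at its end, in the units of the state.
- robot.get_obs(): the state, without advancing time (a new reading comes with each control period).
- snapshot(name): name is "scene" or "top" or "wrist"; returns a dict with "img" (420x560x3 uint8, blue, green, red), "camera_matrix" (3x3 intrinsics, pixels), "origin" and "rotation" of the camera in the world. Camera axes: x right, y down, z forward; pixel columns grow to the right and rows downward; lengths in m; the calibration is good to about 2 mm. The wrist camera is an equidistant fisheye: a pixel r from the principal point sees the ray r / f radians off the axis. A picture is of the moment at which its call begins. There is no depth.
- robot.close_job(): hands the job in, once; it reports no verdict.
Trained networks look in a picture, given as the dict that the camera call returned (one of the last four; its "shot" number tells which), for a name from the list of things; names that differ only in an ending like _2 or _b are one class to them, and where a whole thing is asked for, a point or a joint stands for the part that bears it (a point fixed in the world has none). Each returns a list of dicts, best first, with "conf" (0 to 1); they miss things now and then, are a little off and sometimes report something else, mostly with a low value. They report only what shows in the picture. A call takes as long as a camera call. They do not tell look-alikes from the thing itself.
- models.spot_in(query, picture): "bbox" ([left, top, width, height] as shares, 0 to 1, of the picture: columns of its width, rows of its height, round what is visible of it).
- models.tip_of(query, picture): "centre" ([column, row] as shares, 0 to 1, of the picture: columns of its width, rows of its height: a listed point, or the origin of a listed thing).
The state is a dict: "time": time; "joint_positions": joint angles; "qvel": joint speeds; "joint_torque": joint torques, N m; "tool_pos": TCP position; "ee_rot": TCP orientation; "wrist_force": force on the tool from outside, world axes, zero at the start; "wrist_torque": the same for the moment, N m; "width": finger opening in m.
Only numpy, scipy, OpenCV 4.12 (cv2) and the standard library are available. Lean on these libraries where they do the work, as an engineer would, in place of code of your own. Each camera call takes 0.05 s, during which the arm holds its last target. There are 200 camera calls.

## Working session

There is one attempt and no reset: what is moved stays moved. The work goes in short steps, Python scripts to look and compute and a tool call to move; the robot and the scene stay as the last step left them, time stands still between calls to the robot, and variables do not carry over. Pictures are saved under pics/ and viewed, about 8 in all and at most 12, crops included, and the job is handed in when it is done.

Besides the shell and the picture viewer there is one more tool, called after ">>>" as name(argument=value, ...), one argument or row to a line, values as JSON. arm_command: Moves the arm, as the interface text tells. Its arguments: {"type":"object","properties":{"commands":{"type":"string"}},"required":["commands"]}

```bash
mkdir -p pics; cat > h.py <<'E'
import numpy as np, cv2
from bench import robot, snapshot, models
from scipy.spatial.transform import Rotation as R
def ray(p,uv):
    K=np.array(p["camera_matrix"]);x=(uv[0]-K[0,2])/K[0,0];y=(uv[1]-K[1,2])/K[1,1]
    if p.get("fish"):
        r=np.hypot(x,y);d=np.array([x/r*np.sin(r),y/r*np.sin(r),np.cos(r)]) if r>1e-9 else np.array([0,0,1.])
    else: d=np.array([x,y,1.])
    return np.array(p["rotation"])@d
def at_z(p,uv,z):
    d=ray(p,uv);o=np.array(p["origin"]);return o+d*(z-o[2])/d[2]
def proj(p,P):
    K=np.array(p["camera_matrix"]);c=np.array(p["rotation"]).T@(np.array(P)-np.array(p["origin"]))
    if p.get("fish"):
        n=np.hypot(c[0],c[1]);t=np.arctan2(n,c[2]);x,y=c[0]/n*t,c[1]/n*t
    else: x,y=c[0]/c[2],c[1]/c[2]
    return np.array([x*K[0,0]+K[0,2],y*K[1,1]+K[1,2]])
def snap(n):
    p=snapshot(n);p["fish"]=(n=="wrist");return p
def tip(p,q):
    return [(np.array(r["centre"])*[560,420],round(r["conf"],2)) for r in models.tip_of(q,p)]
E
python3 - <<'E'
from h import *
Z=dict(fence=.022,post_a=.048,post_c=.048,block_left=.008,block_mid=.008,block_right=.008,cover=0,hole_a=0,hole_c=0,bottle=0,rod=0,screwdriver=0,holder=0)
ims=[]
for n in("top","scene"):
    p=snap(n);ims.append(p["img"]);print(n,np.round(p["origin"],3),[k for k in p])
    for q,z in Z.items():
        for uv,c in tip(p,q)[:4]: print(q,np.round(uv,1),c,np.round(at_z(p,uv,z),4))
for n,i in zip(("top","scene"),ims): cv2.imwrite(f"pics/{n}0.png",i)
print(robot.get_obs())
E
```

```text
top [ 0.351 -0.005  1.388] ['img', 'camera_matrix', 'origin', 'rotation', 'shot', 'fish']Traceback (most recent call last):
  File "<stdin>", line 7, in <module>
  File "h.py", line 11, in at_z
    d=ray(p,uv);o=np.array(p["origin"]);return o+d*(z-o[2])/d[2]
                                                            ~^^^
IndexError: invalid index to scalar variable.
```

```bash
sed -i 's/p=snapshot(n);/p=dict(snapshot(n));r=np.array(p["rotation"],float);p["rotation"]=R.from_euler("xyz",r).as_matrix() if r.shape==(3,) else r;/' h.py
python3 - <<'E'
from h import *
Z=dict(fence=.022,post_a=.048,post_c=.048,block_left=.008,block_mid=.008,block_right=.008,cover=0,hole_a=0,hole_c=0,bottle=0,rod=0,screwdriver=0,holder=0)
ims=[]
for n in("top","scene"):
    p=snap(n);ims.append(p["img"]);print(n,np.round(p["origin"],3),np.round(p["rotation"],3).tolist())
    for q,z in Z.items():
        for uv,c in tip(p,q)[:4]: print(q,np.round(uv,1),c,np.round(at_z(p,uv,z),4))
cv2.imwrite("pics/top0.png",ims[0]);cv2.imwrite("pics/scene0.png",ims[1])
print(robot.get_obs())
E
```

```text
top [ 0.351 -0.005  1.388] [[-0.007, -0.983, 0.184], [-1.0, 0.011, 0.019], [-0.02, -0.184, -0.983]]
fence [349.3 204.7] 0.56 [ 0.6368 -0.1686  0.022 ]
post_a [365.2 243.8] 0.95 [ 0.5281 -0.2029  0.048 ]
post_c [365.2 243.8] 0.95 [ 0.5281 -0.2029  0.048 ]
block_left [329.9 210. ] 0.74 [ 0.6258 -0.1178  0.008 ]
block_left [348.4 169.6] 0.55 [ 0.7375 -0.1709  0.008 ]
block_left [280.6 190.5] 0.44 [0.6812 0.0142 0.008 ]
block_mid [344.1 218.2] 0.47 [ 0.6031 -0.1552  0.008 ]
block_right [445.  231.9] 0.7 [ 0.5632 -0.4211  0.008 ]
block_right [353.4 223.7] 0.53 [ 0.5879 -0.1795  0.008 ]
cover [223.8 237.2] 0.74 [0.556  0.1681 0.    ]
hole_a [253.8 245. ] 0.87 [0.5342 0.0873 0.    ]
hole_a [193.9 233.8] 0.79 [0.5661 0.2489 0.    ]
hole_c [253.8 245. ] 0.87 [0.5342 0.0873 0.    ]
hole_c [193.9 233.8] 0.79 [0.5661 0.2489 0.    ]
bottle [445.2 231.1] 0.76 [ 0.5666 -0.4243  0.    ]
rod [297.4 160.1] 0.51 [ 0.7686 -0.0326  0.    ]
screwdriver [117.  212.3] 0.71 [0.6275 0.4605 0.    ]
screwdriver [344.4 217.5] 0.22 [ 0.6064 -0.1569  0.    ]
holder [339.6 222.8] 0.95 [ 0.592  -0.1435  0.    ]
scen
[... 1258 characters left out ...]
.51 [ 0.5907 -0.1898  0.    ]
{'time': 1.5, 'joint_positions': array([-1.43709070e+00,  8.71579551e-02,  1.37069540e+00,  1.88940476e-05,
        1.68356511e+00, -1.03136057e-01]), 'qvel': array([-0.00095618, -0.00026855, -0.00050997, -0.00192723,  0.00144365,
       -0.00063653]), 'joint_torque': array([-1.38505384e-03, -3.40036225e+01, -3.02592373e+01,  7.17325089e-02,
        2.37730035e-02,  4.45336013e-06]), 'tool_pos': array([ 0.12903532, -0.53468109,  0.20553122]), 'ee_rot': array([ 3.14141746e+00, -7.40552008e-07,  2.36843816e-01]), 'wrist_force': array([-1.02016579,  0.04928733,  0.46802079]), 'wrist_torque': array([0.02727764, 0.00788176, 0.00114666]), 'width': 0.09423088368712149}
```

View pics/top0.png

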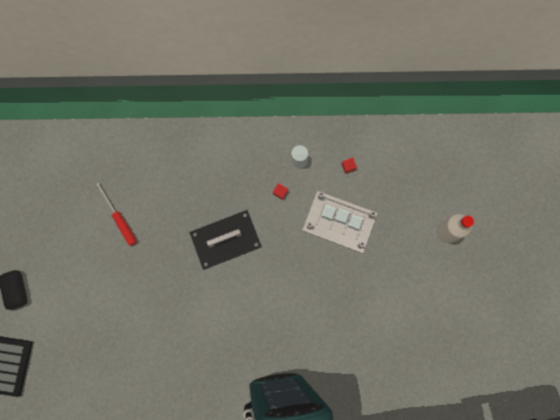

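View pics/scene0.png

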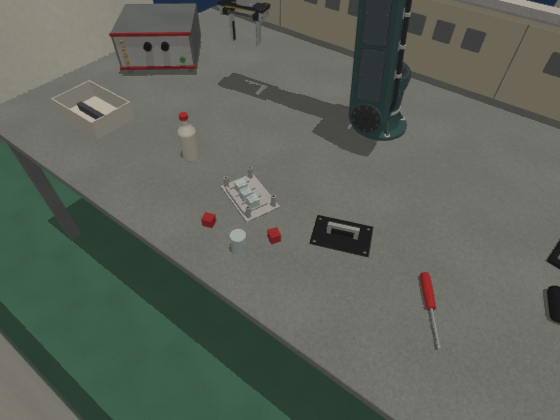

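```bash
cat > plan.py <<'E'
from h import *
import sys
# usage: plan.py x y z(mm) yaw(deg) n hand
x,y,z,yw,n,hand=map(float,sys.argv[1:7]);n=int(n)
o=robot.get_obs();p0=np.array(o["tool_pos"]);R0=R.from_euler("xyz",o["ee_rot"])
R1=R.from_euler("xyz",[np.pi,0,np.radians(yw)]);p1=np.array([x,y,z])/1000
rv=(R0.inv()*R1).as_rotvec();rows=[]
for i in range(n):
    Ri=R0*R.from_rotvec(rv*i/n);t=Ri.inv().apply((p1-p0)/n)*1000
    rows.append(" ".join(f"{v:.1f}" for v in [*t,*np.degrees(rv/n)])+f" {hand:g}")
print("; ".join(rows))
E
python3 plan.py 520 -130 240 -23 11 1
```

```text
43.2 -27.4 -3.1 0.0 -0.0 3.3 1; 41.5 -29.9 -3.1 0.0 -0.0 3.3 1; 39.7 -32.2 -3.1 0.0 -0.0 3.3 1; 37.8 -34.5 -3.1 0.0 -0.0 3.3 1; 35.7 -36.6 -3.1 0.0 -0.0 3.3 1; 33.5 -38.6 -3.1 0.0 -0.0 3.3 1; 31.2 -40.5 -3.1 0.0 -0.0 3.3 1; 28.8 -42.3 -3.1 0.0 -0.0 3.3 1; 26.3 -43.9 -3.1 0.0 -0.0 3.3 1; 23.7 -45.3 -3.1 0.0 -0.0 3.3 1; 21.1 -46.6 -3.1 0.0 -0.0 3.3 1
```

>>> arm_command(
  commands="43 -27 -3 0 0 3.3 0; 41.5 -30 -3 0 0 3.3 0; 40 -32 -3 0 0 3.3 0; 38 -34.5 -3 0 0 3.3 0; 36 -36.5 -3 0 0 3.3 0; 33.5 -38.5 -3 0 0 3.3 0; 31 -40.5 -3 0 0 3.3 0; 29 -42 -3 0 0 3.3 0; 26 -44 -3 0 0 3.3 0; 24 -45 -3 0 0 3.3 0; 21 -46.5 -3 0 0 3.3 0; 0 0 0 0 0 0 0",
)

```text
time: 3.0
tool_pos: [0.5359, -0.1229, 0.2399]
ee_rot: [3.141, -0.005, -0.421]
wrist_force: [0.1, -0.3, 0.2]
width: 0.0007
```

```bash
cat > look.py <<'E'
from h import *
import sys
p=snap("wrist");np.save("last.npy",p,allow_pickle=True);cv2.imwrite(f"pics/{sys.argv[1]}.png",p["img"])
o=robot.get_obs();print(o["time"],np.round(o["tool_pos"],4),np.round(np.degrees(o["ee_rot"]),2),np.round(p["origin"],4),np.round(p["rotation"],3).tolist(),np.array(p["camera_matrix"]).tolist())
Z=dict(fence=.022,post_a=.048,block_left=.008,block_mid=.008,block_right=.008,cover=0,hole_a=0,holder=0)
for q in sys.argv[2:]:
    for uv,c in tip(p,q)[:5]: print(q,np.round(uv,1),c,np.round(at_z(p,uv,Z[q]),4))
E
python3 look.py w1 fence post_a block_left block_mid block_right holder
```

```text
3.05 [ 0.5349 -0.1242  0.2399] [179.93  -0.26 -24.24] [ 0.5956 -0.1506  0.4194] [[-0.409, -0.888, -0.21], [-0.913, 0.398, 0.093], [0.001, 0.229, -0.973]] [[325.19226210127806, 0.0, 277.78972484747527], [0.0, 325.19226210127806, 210.45295960376143], [0.0, 0.0, 1.0]]
fence [277.3 139.1] 0.16 [ 0.5912 -0.1485  0.022 ]
post_a [336.7 174.1] 0.7 [ 0.5271 -0.1952  0.048 ]
post_a [207.4 108.6] 0.63 [ 0.6577 -0.0906  0.048 ]
block_left [140.7 138.8] 0.88 [0.671  0.0153 0.008 ]
block_left [241.6 132.1] 0.84 [ 0.6179 -0.1112  0.008 ]
block_left [246.6  26.3] 0.64 [ 0.7429 -0.1735  0.008 ]
block_mid [274.1 130.7] 0.82 [ 0.6024 -0.1491  0.008 ]
holder [274.9 137.9] 0.77 [ 0.5937 -0.1462  0.    ]
holder [ 63.6 263.4] 0.41 [0.5676 0.2482 0.    ]
```

View pics/w1.png

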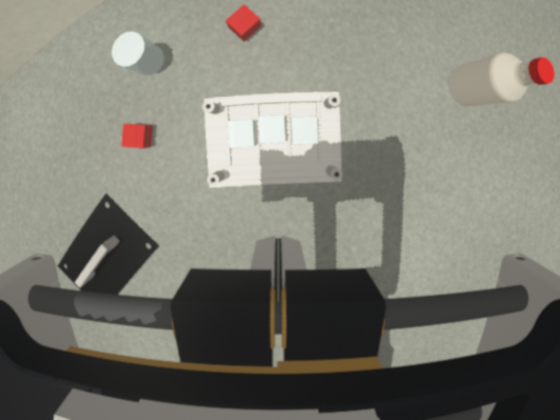

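```bash
python3 - <<'E'
from h import *
p=np.load("last.npy",allow_pickle=True).item();g=cv2.cvtColor(p["img"],cv2.COLOR_BGR2GRAY).astype(float)
H={(43,72):(208,107),(43,-72):(333,101),(-43,72):(214,178),(-43,-72):(336,174)}
A=[];B=[]
for k,(u,v) in H.items():
    w=g[v-7:v+8,u-7:u+8];m=np.clip(np.percentile(w,12)+5-w,0,None);yy,xx=np.mgrid[v-7:v+8,u-7:u+8]
    c=np.array([(m*xx).sum(),(m*yy).sum()])/m.sum();P=at_z(p,c,.048);print(k,c.round(1),P.round(4));A.append(np.array(k)/1000);B.append(P[:2])
A=np.array(A);B=np.array(B);bc=B.mean(0);a=(A*(B-bc)).sum();b=(A[:,0]*(B-bc)[:,1]-A[:,1]*(B-bc)[:,0]).sum()
print(bc,np.degrees(np.arctan2(b,a)),np.hypot(a,b)/(A**2).sum())
cv2.imwrite("pics/w1c.png",cv2.resize(p["img"][85:200,190:355],None,fx=4.5,fy=4.5,interpolation=cv2.INTER_CUBIC))
E
```

```text
(43, 72) [210.5 107.5] [ 0.6573 -0.0944  0.048 ]
(43, -72) [332.4 100.8] [ 0.6071 -0.2242  0.048 ]
(-43, 72) [215.6 177.7] [ 0.5808 -0.0652  0.048 ]
(-43, -72) [336.9 174. ] [ 0.5271 -0.1956  0.048 ]
[ 0.59306417 -0.1448262 ] -21.368224187854665 0.9720152833198971
```

View pics/w1c.png

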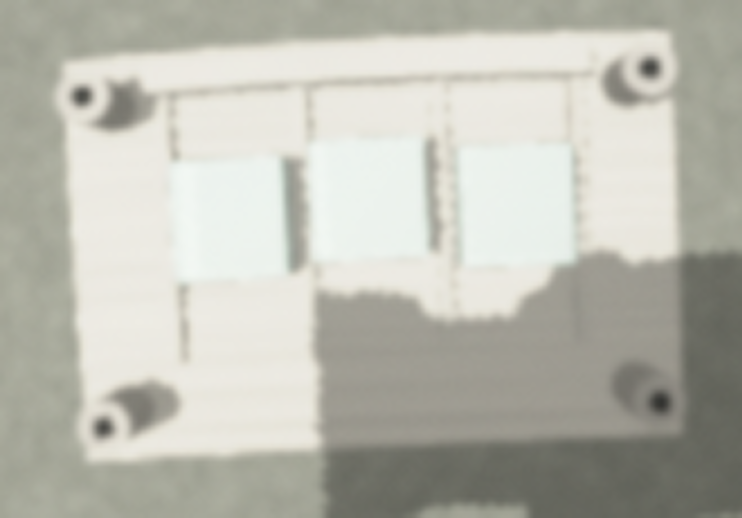

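```bash
cat >> h.py <<'E'
def fit(A,B):
    A=np.array(A,float)/1000;B=np.array(B)[:,:2];bc=B.mean(0);ac=A.mean(0);a_=A-ac
    a=(a_*(B-bc)).sum();b=(a_[:,0]*(B-bc)[:,1]-a_[:,1]*(B-bc)[:,0]).sum();t=np.arctan2(b,a)
    M=np.array([[np.cos(t),-np.sin(t)],[np.sin(t),np.cos(t)]]);o=bc-M@ac
    return o,t,M,np.hypot(a,b)/(a_**2).sum(),np.round(((B-o-A@M.T)*1000),1)
E
python3 - <<'E'
from h import *
p=np.load("last.npy",allow_pickle=True).item()
f=lambda u,v:np.array([190+(u+.5)/4.5-.5,85+(v+.5)/4.5-.5])
A=[(43,72),(43,-72),(-43,72),(-43,-72)]
B=[at_z(p,f(*c),.048) for c in[(83,97),(650,68),(103,427),(660,402)]]
o,t,M,s,r=fit(A,B);print(o,np.degrees(t),s,r.tolist())
for n,tp,bt in[("L",(235,157),(235,281)),("M",(365,138),(370,262)),("R",(516,145),(516,265))]:
    print(n,[(M.T@(at_z(p,f(*q),.038)[:2]-o)*1000).round(1).tolist() for q in(tp,bt)])
for y in (38,0,-38): print(y,[ (o+M@np.array([x,y])/1000).round(4).tolist() for x in(-38,5)])
E
```

```text
[ 0.59385637 -0.14365959] -21.50939945268076 0.9996690566416202 [[-0.3, 0.0], [0.0, -0.1], [0.2, 0.1], [0.0, -0.0]]
L [[24.8, 34.7], [-7.6, 36.5]]
M [[27.8, 0.9], [-4.6, 1.1]]
R [[24.5, -37.9], [-6.9, -36.7]]
38 [[0.5724, -0.0944], [0.6124, -0.1101]]
0 [[0.5585, -0.1297], [0.5985, -0.1455]]
-38 [[0.5446, -0.1651], [0.5846, -0.1808]]
```

```bash
python3 plan.py 578 -96.7 60 -21.5 6 0
```

```text
4.5 -7.6 30.1 0.0 -0.1 -0.5 0; 4.6 -7.6 30.1 0.0 -0.1 -0.5 0; 4.7 -7.5 30.1 0.0 -0.1 -0.5 0; 4.8 -7.5 30.1 0.0 -0.1 -0.5 0; 4.9 -7.4 30.1 0.0 -0.1 -0.5 0; 5.0 -7.4 30.1 0.0 -0.1 -0.5 0
```

>>> arm_command(
  commands="4.5 -7.6 30 0 -0.1 -0.5 0; 4.6 -7.6 30 0 -0.1 -0.5 0; 4.7 -7.5 30 0 -0.1 -0.5 0; 4.8 -7.5 30 0 -0.1 -0.5 0; 4.9 -7.4 30 0 -0.1 -0.5 0; 5 -7.4 30 0 -0.1 -0.5 0; 0 0 0 0 0 0 0",
)

```text
time: 4.22
tool_pos: [0.5769, -0.1037, 0.0584]
ee_rot: [3.14, -0.0, -0.386]
wrist_force: [0.6, 0.5, -0.6]
width: 0.0004
```

```bash
python3 plan.py 578 -96.7 20 -21.5 3 0; python3 plan.py 578 -96.7 20 -21.5 1 0
```

```text
-0.5 -2.3 12.8 0.0 -0.0 -0.2 0; -0.5 -2.3 12.8 0.0 -0.0 -0.2 0; -0.5 -2.3 12.8 0.0 -0.0 -0.2 0
-1.6 -7.0 38.4 0.1 -0.0 -0.6 0
```

>>> arm_command(
  commands="-0.5 -2.5 13 0 0 -0.3 0; -0.5 -2.5 13 0 0 -0.2 0; -0.5 -2 12 0 0 -0.1 0; 0 0 0 0 0 0 0",
)

```text
time: 4.72
tool_pos: [0.5795, -0.0982, 0.022]
ee_rot: [3.14, -0.006, -0.377]
wrist_force: [0.7, 0.7, -0.3]
width: 0.0002
```

```bash
cat > st.py <<'E'
from h import *
o=np.array([.59386,-.14366]);t=np.radians(-21.51);c,s=np.cos(t),np.sin(t)
b=robot.get_obs();d=np.array(b["tool_pos"])
print(b["time"],"holder xy",np.round(np.array([[c,s],[-s,c]])@(d[:2]-o)*1000,2),"z",d[2].round(4),"rpy",np.degrees(b["ee_rot"]).round(2),"F",np.round(b["wrist_force"],2),"T",np.round(b["wrist_torque"],2),"w",round(b["width"],4))
E
python3 st.py
```

```text
4.725 holder xy [-30.06  36.98] z 0.022 rpy [179.91  -0.35 -21.6 ] F [ 0.75  0.71 -0.28] T [ 0.07 -0.01  0.04] w 0.0002
```

>>> arm_command(
  commands="5 0 0 0 0 0 0; 5 0 0 0 0 0 0; 5 0 0 0 0 0 0; 5 0 0 0 0 0 0; 5 0 0 0 0 0 0; 4 0 0 0 0 0 0; 0 0 0 0 0 0 0",
)

```text
time: 5.6
tool_pos: [0.6099, -0.1102, 0.024]
ee_rot: [3.14, -0.01, -0.377]
wrist_force: [-0.5, -0.3, -0.7]
width: 0.0004
```

```bash
python3 st.py
```

```text
5.6 holder xy [ 2.68 37.01] z 0.024 rpy [179.93  -0.55 -21.6 ] F [-0.49 -0.26 -0.66] T [ 0.06 -0.01 -0.03] w 0.0004
```

>>> arm_command(
  commands="1 0 1 0 0.3 0 0; 1 0 0.5 0 0 0 0; 0 0 0 0 0 0 0",
)

```text
time: 5.98
tool_pos: [0.6115, -0.1108, 0.0224]
ee_rot: [3.14, -0.015, -0.377]
wrist_force: [0.1, 0.0, -0.3]
width: 0.0003
```

>>> arm_command(
  commands="1 0 0 0 -0.5 0 0; 1 0 0 0 -0.3 0 0; 0 0 0 0 0 0 0",
)

```text
time: 6.35
tool_pos: [0.6117, -0.1108, 0.0225]
ee_rot: [3.14, 0.005, -0.377]
wrist_force: [-1.5, 0.3, 0.2]
width: 0.0001
```

```bash
python3 st.py
```

```text
6.35 holder xy [ 4.55 37.16] z 0.0225 rpy [179.92   0.27 -21.58] F [-1.5   0.32  0.25] T [ 0.09  0.22 -0.02] w 0.0001
```

>>> arm_command(
  commands="1 0 0 0 0 0 0; 1 0 0 0 0 0 0; 0 0 0 0 0 0 0",
)

```text
time: 6.72
tool_pos: [0.6116, -0.1107, 0.0225]
ee_rot: [3.14, 0.01, -0.376]
wrist_force: [-2.5, 0.5, 0.5]
width: 0.0005
```

```bash
python3 st.py
```

```text
6.725 holder xy [ 4.46 37.15] z 0.0225 rpy [179.9    0.56 -21.57] F [-2.46  0.51  0.49] T [ 0.15  0.33 -0.  ] w 0.0005
```

>>> arm_command(
  commands="2.5 0 0 0 0 0 0; 0 0 0 0 0 0 0; -9 0 0 0 -0.2 0 0; -9 0 0 0 0 0 0; -9 0 0 0 0 0 0; -8 0 0 0 0 0 0; 0 9 0 0 0 0 0; 0 9 0 0 0 0 0; 0 9 0 0 0 0 0; 0 9 0 0 0 0 0; 0 0 0 0 0 0 0",
)

```text
time: 8.1
tool_pos: [0.565, -0.1348, 0.0233]
ee_rot: [3.139, 0.012, -0.378]
wrist_force: [-0.2, -0.3, -0.5]
width: 0.0006
```

```bash
python3 st.py
```

```text
8.1 holder xy [-30.08  -2.33] z 0.0233 rpy [179.87   0.71 -21.63] F [-0.2  -0.29 -0.52] T [ 0.06  0.03 -0.02] w 0.0006
```

>>> arm_command(
  commands="5 -1 0.5 0 -0.3 0 0; 5 -1 0.3 0 -0.3 0 0; 5 0 0 0 0 0 0; 5 0 0 0 0 0 0; 5 0 0 0 0 0 0; 5 0 0 0 0 0 0; 2 0 0 0 0 0 0; 1.5 0 0 0 0 0 0; 1.5 0 0 0 0 0 0; 1.5 0 0 0 0 0 0; 1 0 0 0 0 0 0; 0 0 0 0 0 0 0",
)

```text
time: 9.6
tool_pos: [0.5978, -0.1446, 0.0217]
ee_rot: [3.139, 0.038, -0.376]
wrist_force: [-2.3, 0.7, 2.1]
width: 0.0005
```

```bash
python3 st.py
```

```text
9.6 holder xy [4.03 0.59] z 0.0217 rpy [179.86   2.16 -21.56] F [-2.3   0.7   2.11] T [ 0.17  0.34 -0.04] w 0.0005
```

>>> arm_command(
  commands="1 0 0 0 1 0 0; 1 0 0 0 0.8 0 0; 2 0 0 0 0 0 0; 0 0 0 0 0 0 0",
)

```text
time: 10.1
tool_pos: [0.5982, -0.1447, 0.0214]
ee_rot: [3.139, 0.012, -0.376]
wrist_force: [-1.2, 0.5, 0.7]
width: 0.0004
```

```bash
python3 st.py
```

```text
10.1 holder xy [4.38 0.62] z 0.0214 rpy [179.84   0.7  -21.53] F [-1.25  0.47  0.75] T [0.13 0.26 0.03] w 0.0004
```

>>> arm_command(
  commands="2.5 0 0 0 0.2 0 0; 0 0 0 0 0 0 0; -9 0 0 0 0 0 0; -9 0 0 0 0 0 0; -9 0 0 0 0 0 0; -8 0 0 0 0 0 0; 0 9 0 0 0 0 0; 0 9 0 0 0 0 0; 0 9 0 0 0 0 0; 0 9 0 0 0 0 0; 0 0 0 0 0 0 0",
)

```text
time: 11.48
tool_pos: [0.5519, -0.1689, 0.0221]
ee_rot: [3.138, 0.005, -0.377]
wrist_force: [0.3, -0.5, -0.6]
width: 0.0001
```

```bash
python3 st.py
```

```text
11.475 holder xy [-29.74 -38.83] z 0.0221 rpy [179.81   0.31 -21.6 ] F [ 0.34 -0.46 -0.59] T [ 0.06  0.01 -0.  ] w 0.0001
```

>>> arm_command(
  commands="5 0 0 0 0 0 0; 5 0 0 0 0 0 0; 5 0 0 0 0 0 0; 5 0 0 0 0 0 0; 5 0 0 0 0 0 0; 5 0 0 0 0 0 0; 2 0 0 0 0 0 0; 1.5 0 0 0 0.3 0 0; 1.5 0 0 0 0.5 0 0; 1.5 0 0 0 0.5 0 0; 2 0 0 0 0 0 0; 0 0 0 0 0 0 0",
)

```text
time: 12.98
tool_pos: [0.5842, -0.1808, 0.0217]
ee_rot: [3.138, -0.003, -0.376]
wrist_force: [0.3, -1.0, -0.5]
width: 0.0004
```

```bash
python3 st.py
```

```text
12.975 holder xy [  4.58 -38.07] z 0.0217 rpy [ 1.7982e+02 -1.6000e-01 -2.1520e+01] F [ 0.26 -0.95 -0.52] T [ 0.04  0.13 -0.02] w 0.0004
```

>>> arm_command(
  commands="2 0 0 0 0 0 0; 2.5 0 0 0 0 0 0; 0 0 0 0 0 0 0",
)

```text
time: 13.35
tool_pos: [0.584, -0.1807, 0.0217]
ee_rot: [3.138, 0.008, -0.375]
wrist_force: [-0.6, 0.4, 0.8]
width: 0.0008
```

```bash
python3 st.py; cat plan.py >/dev/null
```

```text
13.35 holder xy [  4.41 -38.05] z 0.0217 rpy [179.8    0.46 -21.51] F [-0.58  0.37  0.82] T [0.05 0.08 0.04] w 0.0008
```

>>> arm_command(
  commands="-10 0 0 0 0 0 0; -12 0 0 0 0 0 0; -12 0 0 0 0 0 0; -6 0 20 0 0 0 0; -3 -8 -40 0 0 0 0; -2 -9 -45 0 0 0 0; 0 -9 -45 0 0 0 0; 0 -9 -45 0 0 0 0; 0 -9 -45 0 0 0 0; 0 0 0 0 0 0 0",
)

```text
time: 14.6
tool_pos: [0.5569, -0.1206, 0.2363]
ee_rot: [3.139, -0.012, -0.376]
wrist_force: [-0.3, -0.3, 0.5]
width: 0.0004
```

The fourth row of that call had a wrong sign: it went down 20 mm before the lift, behind the blocks in the lane. I'll check in a picture that nothing was disturbed.

```bash
python3 look.py w2 holder block_mid|cut -c1-400; python3 - <<'E'
from h import *
p=np.load("last.npy",allow_pickle=True).item()
o=np.array([.59386,-.14366]);t=np.radians(-21.51);c,s=np.cos(t),np.sin(t);M=np.array([[c,-s],[s,c]])
im=cv2.resize(p["img"],None,fx=1,fy=1)
q=[proj(p,[*(o+M@np.array(k)/1000),.048]) for k in[(43,72),(43,-72),(-43,72),(-43,-72)]];print(np.round(q,1).tolist())
q=np.array(q);a=np.maximum(q.min(0).astype(int)-12,0);b=q.max(0).astype(int)+12;print(a,b)
cv2.imwrite("pics/w2c.png",cv2.resize(p["img"][a[1]:b[1],a[0]:b[0]],None,fx=4.5,fy=4.5,interpolation=cv2.INTER_CUBIC))
E
```

```text
14.65 [ 0.5557 -0.1206  0.2334] [179.83  -0.4  -21.55] [ 0.6167 -0.1447  0.4164] [[-0.366, -0.907, -0.208], [-0.93, 0.358, 0.079], [0.003, 0.222, -0.975]] [[325.19226210127806, 0.0, 277.78972484747527], [0.0, 325.19226210127806, 210.45295960376143], [0.0, 0.0, 1.0]]
holder [283.5 155.5] 0.71 [ 0.5922 -0.1443  0.    ]
holder [252.6 131.6] 0.7 [ 0.6352 -0.1191  0.    ]
block_mid [282.4 133.2] 0.56 [ 0.6192 -0.1533  0.008 ]
block_mid [153.4 256.1] 0.37 [0.5326 0.0756 0.008 ]
[[219.6, 119.7], [346.6, 120.1], [221.1, 194.2], [344.8, 194.3]]
[207 107] [358 206]
```

View pics/w2c.png

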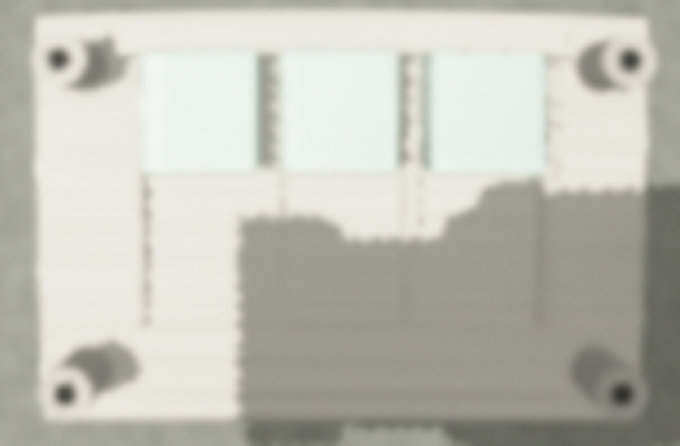

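The blocks are flush in one row, rear edges all at crop row ~170. The post dots fall within 0.6 px of prediction, so the holder pose is confirmed and nothing was disturbed. Now the cover.

```bash
python3 plan.py 579 100 250 106.5 12 1
```

```text
-4.8 -17.8 -1.8 0.0 0.0 -10.7 1; -1.5 -18.4 -1.8 0.0 0.0 -10.7 1; 2.0 -18.4 -1.8 0.0 0.0 -10.7 1; 5.4 -17.7 -1.8 0.0 0.0 -10.7 1; 8.5 -16.4 -1.8 0.0 0.0 -10.7 1; 11.4 -14.5 -1.8 0.0 0.0 -10.7 1; 13.9 -12.2 -1.7 0.0 0.0 -10.7 1; 15.9 -9.4 -1.7 0.0 0.0 -10.7 1; 17.4 -6.3 -1.7 0.0 0.0 -10.7 1; 18.3 -2.9 -1.7 0.0 0.0 -10.7 1; 18.5 0.5 -1.7 0.0 0.0 -10.7 1; 18.1 3.9 -1.7 0.0 0.0 -10.7 1
```

>>> arm_command(
  commands="-4.8 -17.8 -2 0 0 -10.6 1; -1.5 -18.4 -2 0 0 -10.6 1; 2 -18.4 -2 0 0 -10.6 1; 5.4 -17.7 -2 0 0 -10.6 1; 8.5 -16.4 -2 0 0 -10.6 1; 11.4 -14.5 -2 0 0 -10.6 1; 14 -12 -2 0 0 -10.6 1; 16 -9.4 -2 0 0 -10.6 1; 17.4 -6.3 -2 0 0 -10.6 1; 18.3 -3 -2 0 0 -10.6 1; 18.5 0.5 -2 0 0 -10.6 1; 18 4 -2 0 0 -10.6 1",
)

```text
time: 16.25
tool_pos: [0.5629, 0.1024, 0.2155]
ee_rot: [-3.082, -0.021, 1.875]
wrist_force: [0.1, 0.3, 0.0]
width: 0.0943
```

```bash
python3 look.py w3 hole_a cover|cut -c1-400
```

```text
16.3 [0.5627 0.1046 0.2152] [-176.57   -1.32  107.77] [0.5529 0.1658 0.3957] [[0.952, 0.306, 0.008], [0.301, -0.928, -0.222], [-0.06, 0.214, -0.975]] [[325.19226210127806, 0.0, 277.78972484747527], [0.0, 325.19226210127806, 210.45295960376143], [0.0, 0.0, 1.0]]
hole_a [266.1 199.3] 0.95 [0.5381 0.0848 0.    ]
hole_a [324.7  81.3] 0.75 [0.562  0.2455 0.    ]
cover [295.6 141. ] 0.96 [0.5508 0.1644 0.    ]
```

View pics/w3.png

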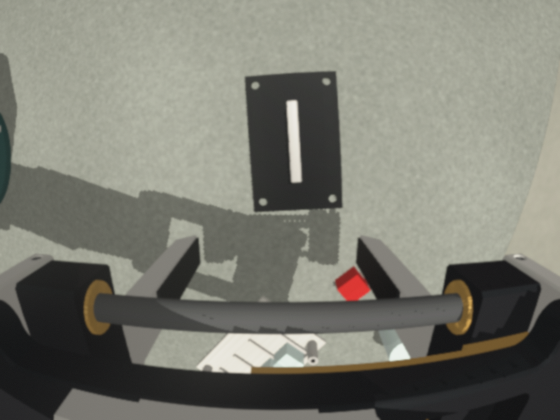

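```bash
cat > cov.py <<'E'
from h import *
def cover(p,H,z=.002,W=6):
    g=cv2.cvtColor(p["img"],cv2.COLOR_BGR2GRAY).astype(float);B=[]
    for k,(u,v) in H.items():
        u,v=int(u),int(v);w=g[v-W:v+W+1,u-W:u+W+1];m=np.clip(w-np.median(w)-20,0,None);yy,xx=np.mgrid[v-W:v+W+1,u-W:u+W+1]
        c=np.array([(m*xx).sum(),(m*yy).sum()])/m.sum();print(k,c.round(1));B.append(at_z(p,c,z))
    return fit(list(H),B)
E
python3 - <<'E'
from cov import *
p=np.load("last.npy",allow_pickle=True).item()
o,t,M,s,r=cover(p,{(43,72):(326,82),(-43,72):(255,86),(43,-72):(333,199),(-43,-72):(263,202)})
print(o,np.degrees(t),s,r.tolist())
# handle top ends
for u in[(292,100),(296,182)]: print((M.T@(at_z(p,u,.044)[:2]-o)*1000).round(1))
E
python3 plan.py 552 164.6 110 107.5 6 1
```

```text
(43, 72) [325.9  81.1]
(-43, 72) [254.8  85.1]
(43, -72) [331.9 198.1]
(-43, -72) [262.5 201.5]
[0.54900924 0.16355844] 21.03528443018678 0.9971128041043575 [[-0.0, -0.4], [0.1, -0.0], [-0.1, 0.2], [0.0, 0.3]]
[ 1.1 44.9]
[  0.3 -44.3]
10.1 2.3 17.8 -0.6 -0.2 -0.1 1; 10.2 2.2 17.8 -0.6 -0.2 -0.1 1; 10.2 2.0 17.7 -0.6 -0.2 -0.1 1; 10.3 1.8 17.7 -0.6 -0.2 -0.1 1; 10.3 1.7 17.7 -0.6 -0.2 -0.1 1; 10.4 1.5 17.7 -0.6 -0.2 -0.1 1
```

```bash
python3 plan.py 549 163.6 110 111 6 1
```

```text
10.1 1.8 17.8 -0.6 -0.2 -0.7 1; 10.2 1.7 17.8 -0.6 -0.2 -0.7 1; 10.2 1.7 17.8 -0.6 -0.2 -0.7 1; 10.2 1.6 17.7 -0.6 -0.2 -0.7 1; 10.3 1.6 17.7 -0.6 -0.2 -0.7 1; 10.3 1.5 17.7 -0.6 -0.2 -0.7 1
```

>>> arm_command(
  commands="10 2 18 -0.6 -0.2 -0.7 1; 10 2 18 -0.6 -0.2 -0.7 1; 10 2 18 -0.6 -0.2 -0.7 1; 10 1.5 17.5 -0.6 -0.2 -0.7 1; 10 1.5 17.5 -0.6 -0.2 -0.7 1; 10 1.5 17.5 -0.6 -0.2 -0.7 1; 0 0 0 0 0 0 1; 0 0 0 0 0 0 1",
)

```text
time: 17.4
tool_pos: [0.5466, 0.1539, 0.0988]
ee_rot: [-3.134, 0.003, 1.909]
wrist_force: [-0.2, -0.7, -0.8]
width: 0.0938
```

```bash
python3 - <<'E'
from cov import *
p=snap("wrist");o0=robot.get_obs();print(np.round(o0["tool_pos"],4),np.degrees(o0["ee_rot"]).round(2))
o=np.array([.54901,.16356]);t=np.radians(21.04);c,s=np.cos(t),np.sin(t);M=np.array([[c,-s],[s,c]])
H={k:proj(p,[*(o+M@np.array(k)/1000),.002]) for k in[(43,72),(-43,72),(43,-72),(-43,-72)]};print({k:v.round(1).tolist() for k,v in H.items()})
o,t,M,s,r=cover(p,{k:v.round() for k,v in H.items()},W=9);print(o,np.degrees(t),s,r.tolist())
cv2.imwrite("pics/w4.png",p["img"])
E
```

```text
[0.5465 0.1538 0.0988] [-1.7956e+02  1.7000e-01  1.0941e+02]
{(43, 72): [335.3, 117.4], (-43, 72): [233.5, 119.9], (43, -72): [333.8, 275.6], (-43, -72): [242.3, 278.0]}
(43, 72) [335.2 117.6]
(-43, 72) [233.8 119.8]
(43, -72) [334.1 275.3]
(-43, -72) [242.5 277.7]
[0.54913048 0.16372799] 21.084124275501814 0.997646358229069 [[-0.1, -0.4], [0.1, -0.0], [-0.0, 0.2], [-0.0, 0.2]]
```

View pics/w4.png

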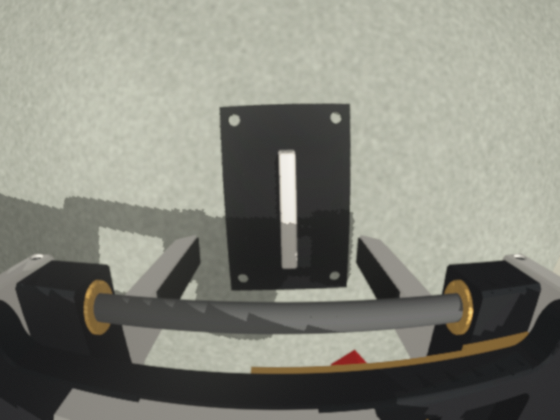

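```bash
python3 plan.py 549.1 163.7 20 111.1 4 1
```

```text
2.2 1.6 19.7 -0.1 0.0 -0.4 1; 2.1 1.6 19.7 -0.1 0.0 -0.4 1; 2.1 1.5 19.7 -0.1 0.0 -0.4 1; 2.1 1.5 19.7 -0.1 0.0 -0.4 1
```

>>> arm_command(
  commands="2.2 1.5 19 -0.1 0 -0.4 1; 2.2 1.5 19 -0.1 0 -0.4 1; 2.2 1.5 19 -0.1 0 -0.4 1; 2.2 1.5 18 -0.1 0 -0.4 1; 0 0 0 0 0 0 1; 0 0 0 0 0 0 1",
)

```text
time: 18.2
tool_pos: [0.5546, 0.1617, 0.0275]
ee_rot: [3.132, 0.006, 1.931]
wrist_force: [0.7, 0.8, 0.0]
width: 0.0943
```

```bash
python3 plan.py 549.1 163.7 18 111.1 1 1
```

```text
3.9 -4.6 9.4 0.6 0.3 -0.5 1
```

>>> arm_command(
  commands="2.5 -2.7 4.7 0.3 0.2 -0.3 1; 2 -2 4.7 0.3 0.1 -0.2 1; 0 0 0 0 0 0 1; 0 0 0 0 0 0 1",
)

```text
time: 18.7
tool_pos: [0.5495, 0.1646, 0.0194]
ee_rot: [3.14, 0.001, 1.94]
wrist_force: [-0.3, -0.6, 0.0]
width: 0.0939
```

```bash
python3 plan.py 549.1 163.7 18 111.1 1 1; python3 st.py
```

```text
-0.7 -0.7 1.4 0.1 0.1 0.0 1
18.7 holder xy [-154.29  270.53] z 0.0194 rpy [1.7989e+02 6.0000e-02 1.1115e+02] F [-0.29 -0.62  0.04] T [-0.01 -0.12 -0.04] w 0.0939
```

Good; close gently and lift a little.

>>> arm_command(
  commands="-0.5 -0.5 1 0 0 0 1; 0 0 0 0 0 0 0.5; 0 0 0 0 0 0 0.3; 0 0 0 0 0 0 0.1; 0 0 0 0 0 0 0; 0 0 0 0 0 0 0; 0 0 0 0 0 0 0; 0 0 0 0 0 0 0",
)

```text
time: 19.7
tool_pos: [0.5495, 0.1639, 0.0187]
ee_rot: [3.139, 0.001, 1.94]
wrist_force: [-0.5, -0.4, -0.1]
width: 0.0274
```

```bash
python3 st.py
```

```text
19.7 holder xy [-154.04  269.89] z 0.0187 rpy [1.7985e+02 7.0000e-02 1.1114e+02] F [-0.48 -0.44 -0.06] T [-0.   -0.11  0.08] w 0.0274
```

>>> arm_command(
  commands="0 0 0 0 0 0 0; 0 0 0 0 0 0 0; 0 0 0 0 0 0 0; 0 0 0 0 0 0 0",
)

```text
time: 20.2
tool_pos: [0.5497, 0.164, 0.0187]
ee_rot: [3.138, 0.001, 1.94]
wrist_force: [0.4, 0.6, -0.7]
width: 0.0117
```

>>> arm_command(
  commands="0 0 0 0 0 0 0; 0 0 -5 0 0 0 0; 0 0 -10 0 0 0 0; 0 0 -20 0 0 0 0; 0 0 -25 0 0 0 0; 0 0 -25 0 0 0 0; 0 0 -20 0 0 0 0; 0 0 0 0 0 0 0",
)

```text
time: 21.2
tool_pos: [0.5467, 0.1634, 0.1258]
ee_rot: [-3.137, -0.0, 1.94]
wrist_force: [-0.5, 0.6, -2.7]
width: 0.0119
```

```bash
python3 st.py; python3 plan.py 593.9 -143.7 140 68.5 12 0
```

```text
21.2 holder xy [-156.51  268.41] z 0.1258 rpy [-179.75   -0.    111.15] F [-0.47  0.6  -2.72] T [-0.02 -0.11  0.01] w 0.0119
-25.3 -5.6 -1.2 -0.0 0.0 3.6 0; -25.6 -4.0 -1.2 -0.0 0.0 3.6 0; -25.8 -2.4 -1.2 -0.0 0.0 3.6 0; -25.9 -0.8 -1.2 -0.0 0.0 3.6 0; -25.9 0.8 -1.2 -0.0 0.0 3.6 0; -25.8 2.4 -1.2 -0.0 0.0 3.6 0; -25.6 4.0 -1.2 -0.0 0.0 3.6 0; -25.3 5.6 -1.2 -0.0 0.0 3.6 0; -24.9 7.1 -1.2 -0.0 0.0 3.6 0; -24.4 8.7 -1.2 -0.0 0.0 3.6 0; -23.8 10.2 -1.2 -0.0 0.0 3.6 0; -23.1 11.6 -1.2 -0.0 0.0 3.6 0
```

>>> arm_command(
  commands="-20 -4.5 -2 0 0 3 0; -25.5 -4 -2 0 0 3.6 0; -26 -2.5 -2 0 0 3.6 0; -26 -1 -2 0 0 3.6 0; -26 1 -2 0 0 3.6 0; -26 2.5 -2 0 0 3.6 0; -25.5 4 -2 0 0 3.6 0; -25 5.5 -2 0 0 3.6 0; -25 7 -2 0 0 3.6 0; -24 8.5 -2 0 0 3.6 0; -20 9 -2 0 0 3.6 0; -12 7 -2 0 0 2 0",
)

```text
time: 22.7
tool_pos: [0.5773, -0.1466, 0.1345]
ee_rot: [-3.112, 0.019, 1.172]
wrist_force: [1.2, 0.3, -2.9]
width: 0.0121
```

```bash
python3 st.py; python3 plan.py 593.9 -143.7 100 68.5 5 0
```

```text
22.7 holder xy [-14.31  -8.76] z 0.1345 rpy [-178.32    1.1    67.18] F [ 1.22  0.27 -2.95] T [-0.   -0.06 -0.01] w 0.0121
1.9 3.0 6.8 -0.3 0.2 -0.3 0; 1.9 3.0 6.8 -0.3 0.2 -0.3 0; 1.9 3.0 6.8 -0.3 0.2 -0.3 0; 1.8 2.9 6.9 -0.3 0.2 -0.3 0; 1.8 2.9 6.9 -0.3 0.2 -0.3 0
```

>>> arm_command(
  commands="2 3 6 -0.3 0.2 -0.3 0; 2 3 6 -0.3 0.2 -0.3 0; 2 3 6 -0.3 0.2 -0.3 0; 2 3 6 -0.3 0.2 -0.3 0; 1.5 2.5 5 -0.3 0.2 -0.3 0; 0 0 0 0 0 0 0; 0 0 0 0 0 0 0",
)

```text
time: 23.58
tool_pos: [0.5943, -0.1407, 0.1017]
ee_rot: [-3.137, -0.001, 1.203]
wrist_force: [0.3, -0.0, -4.3]
width: 0.0115
```

```bash
python3 look.py w5 >/dev/null; python3 st.py; python3 plan.py 593.9 -143.7 88 68.5 3 0
```

```text
23.625 holder xy [-0.68  2.86] z 0.1017 rpy [-1.7972e+02 -7.0000e-02  6.8900e+01] F [-0.58 -0.74 -4.08] T [ 0.01 -0.03 -0.01] w 0.0119
-1.0 0.3 4.5 -0.1 -0.0 0.1 0; -1.0 0.3 4.6 -0.1 -0.0 0.1 0; -1.0 0.2 4.6 -0.1 -0.0 0.1 0
```

View pics/w5.png

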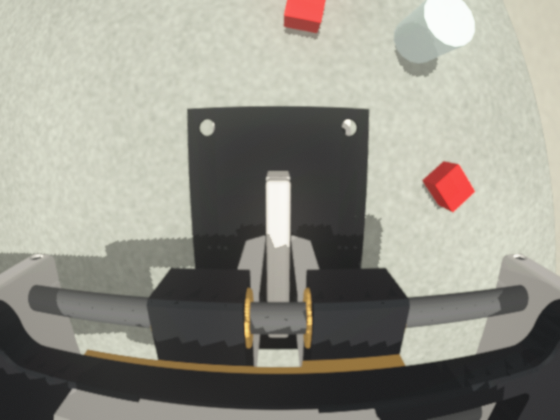

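```bash
python3 - <<'E'
from cov import *
p=np.load("last.npy",allow_pickle=True).item();tcp=np.array(robot.get_obs()["tool_pos"])
g=cv2.cvtColor(p["img"],cv2.COLOR_BGR2GRAY).astype(float);C=[]
for u,v in[(349,127),(207,127)]:
    w=g[v-14:v+15,u-14:u+15];bg=np.median(w);m=(w>bg+25).astype(np.uint8)
    cs=max(cv2.findContours(m,0,2)[0],key=cv2.contourArea);e=cv2.minAreaRect(cs);c=cs.reshape(-1,2);print(cv2.contourArea(cs),c.min(0)+[u-14,v-14],c.max(0)+[u-14,v-14])
    C.append(np.array(cv2.minEnclosingCircle(cs)[0])+[u-14,v-14]);print(C[-1])
for z in(tcp[2]-.0187+.002,):
    a,b=[at_z(p,c,z) for c in C];d=a-b;print(np.linalg.norm(d)*1000,"yaw",np.degrees(np.arctan2(d[1],d[0])))
    t=np.arctan2(d[1],d[0]);c,s=np.cos(t),np.sin(t);mid=(a+b)[:2]/2;o=mid-np.array([-s,c])*.072;print("cover o",o,"tcp-o",tcp[:2]-o)
cv2.imwrite("pics/w5c.png",cv2.resize(p["img"][95:160,180:380],None,fx=4,fy=4,interpolation=cv2.INTER_CUBIC))
E
```

```text
185.0 [341 118] [356 135]
[349.  126.5]
199.0 [199 119] [214 136]
[207.         127.26470566]
86.01124925449373 yaw -20.748729702250802
cover o [ 0.59361079 -0.14118543] tcp-o [0.00066582 0.00043181]
```

View pics/w5c.png

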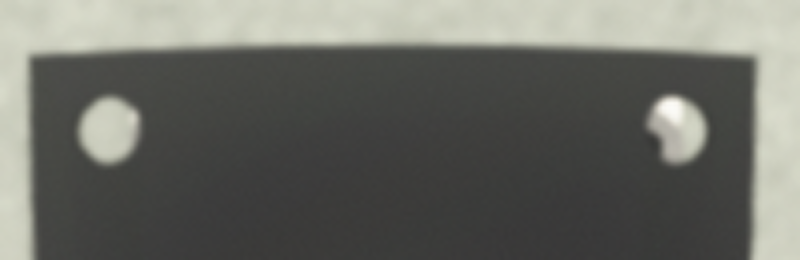

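```bash
python3 plan.py 594.4 -143.3 80 68.5 4 0
```

```text
-0.6 0.3 5.4 -0.1 -0.0 0.1 0; -0.6 0.3 5.4 -0.1 -0.0 0.1 0; -0.6 0.3 5.4 -0.1 -0.0 0.1 0; -0.6 0.3 5.4 -0.1 -0.0 0.1 0
```

>>> arm_command(
  commands="-0.6 0.3 5 -0.1 0 0.1 0; -0.6 0.3 5 -0.1 0 0.1 0; -0.6 0.3 5 -0.1 0 0.1 0; -0.6 0.3 4 -0.1 0 0.1 0; 0 0 0 0 0 0 0; 0 0 0 0 0 0 0",
)

```text
time: 24.38
tool_pos: [0.5944, -0.1439, 0.0815]
ee_rot: [3.139, -0.001, 1.195]
wrist_force: [0.0, -0.3, -3.1]
width: 0.0116
```

```bash
python3 st.py; python3 plan.py 594.4 -143.3 76.7 68.5 1 0
```

```text
24.375 holder xy [ 0.6  -0.02] z 0.0815 rpy [ 1.7984e+02 -7.0000e-02  6.8450e+01] F [ 0.04 -0.34 -3.13] T [-0.02 -0.09 -0.05] w 0.0116
0.6 -0.2 4.8 0.2 -0.1 -0.1 0
```

>>> arm_command(
  commands="0.3 -0.1 2.5 0.1 0 0 0; 0.2 0 1.5 0.1 0 0 0; 0 0 0 0 0 0 0; 0 0 0 0 0 0 0; 0 0 0 0 0 0 0",
)

```text
time: 25.0
tool_pos: [0.5949, -0.1434, 0.0778]
ee_rot: [3.142, -0.001, 1.195]
wrist_force: [-0.5, -0.2, -3.3]
width: 0.0115
```

```bash
python3 st.py; python3 plan.py 594.4 -143.3 76.7 68.5 1 0; python3 look.py w6 >/dev/null; python3 - <<'E'
from h import *
p=np.load("last.npy",allow_pickle=True).item()
q=snap("scene");qt=snap("top")
o=np.array([.59386,-.14366]);t=np.radians(-21.5);c,s=np.cos(t),np.sin(t);M=np.array([[c,-s],[s,c]])
print([(k,proj(p,[*(o+M@np.array(k)/1000),.06]).round(1).tolist()) for k in[(43,72),(-43,72)]])
a=cv2.resize(p["img"][95:175,180:380],(800,320),interpolation=cv2.INTER_CUBIC)
u=proj(q,[*o,.05]).astype(int);b=cv2.resize(q["img"][u[1]-35:u[1]+35,u[0]-50:u[0]+50],(400,280),interpolation=cv2.INTER_CUBIC)
u=proj(qt,[*o,.05]).astype(int);d=cv2.resize(qt["img"][u[1]-35:u[1]+35,u[0]-50:u[0]+50],(400,280),interpolation=cv2.INTER_CUBIC)
cv2.imwrite("pics/fin.png",np.vstack([a,np.hstack([b,d])]))
E
```

```text
25.0 holder xy [0.88 0.63] z 0.0778 rpy [ 1.800e+02 -7.000e-02  6.845e+01] F [-0.51 -0.22 -3.29] T [-0.08 -0.05  0.04] w 0.0115
-0.1 -0.5 1.1 0.0 -0.1 -0.0 0
[((43, 72), [348.3, 126.8]), ((-43, 72), [207.1, 126.9])]
```

View pics/fin.png

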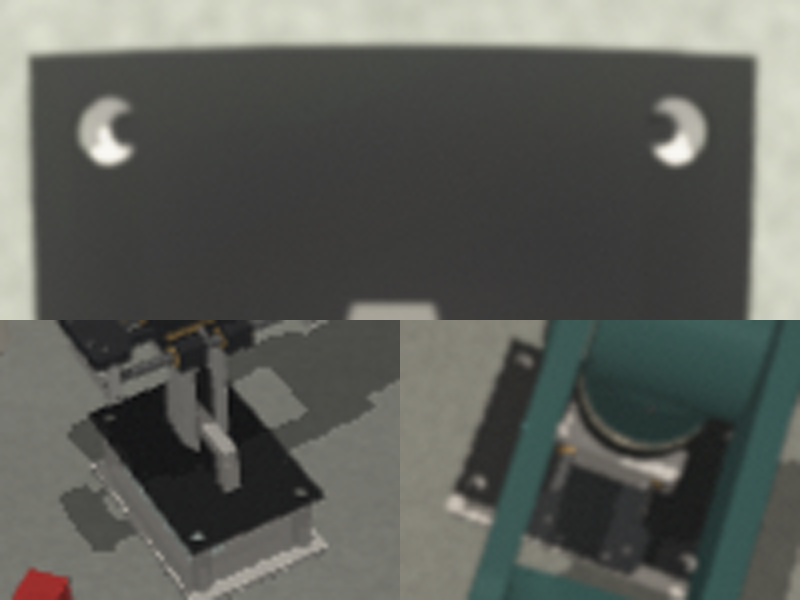

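```bash
python3 - <<'E'
from h import *
p=np.load("last.npy",allow_pickle=True).item();f=lambda u,v:np.array([180+(u+.5)/4-.5,95+(v+.5)/4-.5])
o=np.array([.59386,-.14366]);t=np.radians(-21.5);c,s=np.cos(t),np.sin(t);M=np.array([[c,-s],[s,c]])
G=lambda uv,z:(M.T@(at_z(p,uv,z)[:2]-o)*1000).round(2)
print("holes (mid thickness) in holder:",G(f(109,131),.0611),G(f(676,131),.0611))
print("dot outer edges at .048 (expect +-46):",G(f(110,128),.048),G(f(676,127),.048))
E
```

```text
holes (mid thickness) in holder: [-42.9   71.67] [42.94 71.65]
dot outer edges at .048 (expect +-46): [-45.6   72.47] [45.8  72.62]
```

>>> arm_command(
  commands="0.6 0 1 0 0 0 0; 0 0 0 0 0 0 0; 0 0 0 0 0 0 0; 0 0 0 0 0 0 0",
)

```text
time: 25.65
tool_pos: [0.5951, -0.1428, 0.0767]
ee_rot: [3.142, -0.001, 1.195]
wrist_force: [-0.2, 0.5, -2.8]
width: 0.0118
```

```bash
python3 st.py; python3 look.py w7 >/dev/null; python3 - <<'E'
from h import *
p=np.load("last.npy",allow_pickle=True).item();cv2.imwrite("pics/w7c.png",cv2.resize(p["img"][95:175,180:380],(800,320),interpolation=cv2.INTER_CUBIC))
E
```

```text
25.65 holder xy [0.86 1.28] z 0.0767 rpy [ 1.800e+02 -7.000e-02  6.845e+01] F [-0.22  0.48 -2.77] T [-0.08 -0.02 -0.03] w 0.0118
```

View pics/w7c.png

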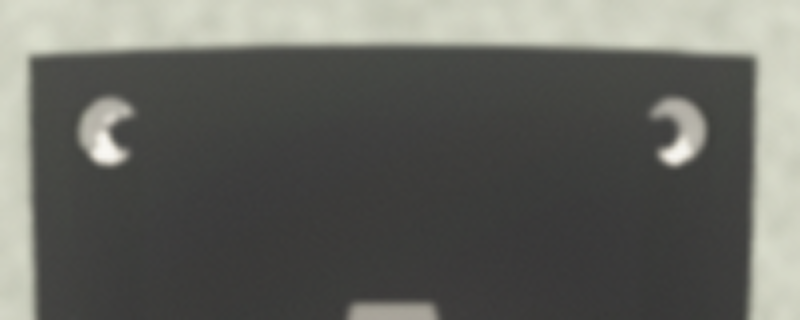

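```bash
python3 -c "
from h import *
print(robot.close_job())"; python3 st.py
```

```text
the job is handed in; nothing more can be done
None
the job is handed in; nothing more can be done
```

I pushed the three blocks flush against the fence, then picked up the cover by its handle. The job is handed in with the arm holding the cover over the posts, at about 25.7 s of the 59 s.

- **Blocks:** Each push stopped within about 0.1 mm of the same holder x, with light contact force. The wrist picture afterwards showed one straight row against the fence.
- **Cover:** It is held level to about 0.1° by the tool reading, with its underside about 10 mm above the posts. That height is worked out from the tool height. Through the two far holes the dark threaded holes sat symmetrically. I measured about 0.1–0.3 mm error across and 0.8 mm along the holder's y. I then moved it 0.6 mm to correct the 0.8 mm, and judged the result from the picture only.
- **Not checked closely:** The gripper hid the two near holes from the wrist camera. Their alignment is inferred from the measured yaw and the fitted holder pose.
- **Slip on the way:** While backing off the last block, one row had a wrong sign and went down about 20 mm towards the holder floor instead of up. I had no force reading for that moment. The next picture showed the holder and blocks unmoved.
- **Other items:** The bottle, the rod and the screwdriver were never approached.

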